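# Open the sprung shutter of a jar viewer to its marker and hold it

## Robot

A 6-joint arm with a two-finger parallel gripper is mounted at the origin on the work surface. World frame = base frame: x ahead of the robot, y to its left, z up, the work surface at z = 0. Lengths are in m, angles in rad, forces in N, time in s.
With the tool pointing down it reaches from about 0.375 to 0.9 m from the base axis. Payload 3.1 kg.
Tool frame: the origin (TCP) lies at the very end of the fingers, on their centre line; the grasp point (between the pads) lies 19 mm behind it; z points along the fingers, y is the direction in which the jaws open and shut (so a half turn about z gives the same grasp; the last joint's range is limited). The gripper opens to 87 mm and grips with 3 to 60 N. Pads are 19 mm wide; open, the fingers measure 117 mm over their backs; the gripper's body (75 mm by 190 mm) begins 51 mm behind the grasp point.
Start: joints at [1.111, 0.527, 1.433, -0, 1.181, -0.178], TCP at [0.174, 0.6, 0.223] pointing down, gripper open.
Joint ranges: [-3.08, 3.08], [-0.75, 2.2], [0.22, 2.44], [-1.43, 4.57], [0, 2.65], [-2.85, 2.85]. Speed limits (rad/s): [2.79, 2.79, 3.14, 3.14, 3.14, 3.14].

## Interface

Orientations are given as a unit quaternion [x, y, z, w].
In Python, from rig import robot, optics gives the robot as it stands.
- The arm moves only by the shell command python3 -m inch 'ROWS' [FORCE]. ROWS is JSON, a list of rows, each an object of numbers: "ax", "ay", "az": the turn, a rotation vector about the tool's x, y, z in rad; "dx", "dy", "dz": the shift along the tool's x, y, z in mm; "gripper": the opening in per cent of the stroke, from 0 (shut) to 100 (fully open). In form: [{"ax": .., "ay": .., "az": .., "dx": .., "dy": .., "dz": .., "gripper": ..}, ...]. A call has 1 to 8 rows; each row shifts and turns the commanded pose from where the row before left it, along the tool's axes as they then stand; what a row does not reach is not made up. A row lasts 1/10 s, in which the tool goes at most 50 mm and 8.59 degrees, less where a joint would pass 70% of its speed; a pose out of reach is approached as far as the arm can. A call with a gripper value outside its range is refused whole. The fingers move at their own pace and stop on an object; FORCE is the grip in N (left out, the last holds). Time passes only in rows, so rows that do not move let the fingers close. It gives the time, the measured TCP pose, the force and the opening at its end, in the units of the state.
- robot.get_obs(): the state, without advancing time (a new reading comes with each control period).
- optics.camera(name): name is "side" or "top"; returns a dict with "img" (420x560x3 uint8, red, green, blue), "depth" (420x560 float32, m along the optical axis (not along the pixel's ray), 0 where there is no reading), "camera_matrix" (3x3 intrinsics, pixels), "k1" (the pictures are not rectified: a ray, as slopes to the right and down, at radius r is drawn at 1 + k1 r^2 times it, then the intrinsics apply), "position" and "attitude" of the camera in the world. Camera axes: x right, y up, looking along -z (the intrinsics and any distortion apply to the point x, -y, -z); pixel columns grow to the right and rows downward; lengths in m; the calibration is good to about 2 mm. A picture is of the moment at which its call begins.
- robot.hand_in(): hands the job in, once; it reports no verdict.
The state is a dict: "time": time; "q": joint angles; "joint_velocities": joint speeds; "joint_torque": joint torques, N m; "position": TCP position; "tool_rot": TCP orientation; "ft_force": force on the tool from outside, world axes, zero at the start; "moment": the same for the moment, N m; "grip_width": finger opening in m.
Only numpy, scipy, OpenCV 4.12 (cv2) and the standard library are available. Lean on these libraries where they do the work, as an engineer would, in place of code of your own. Each camera call takes 0.05 s, during which the arm holds its last target.

## Task

Stand the short white-lidded sample jar upright in the round nest of the back-light viewer and let go of it, keeping it upright on the way. Then pull the viewer's spring-return shutter out by its black upright tab until the shutter's pointer is level with the point of the marker clip, and finish while still holding it there: do not let go at the end. Do not shift the marker clip, and leave the other bottles, dishes and tools where they are.

Things in the scene. Friction and masses are not known exactly. Their poses are not given: they have to be found in the camera images.
- jar: the sample jar: a clear glass cylinder 52 mm across with a white lid 51 mm across, 68 mm tall in all, 0.10 to 0.20 kg, with two small stones inside; the shortest of the three bottles and jars standing together on the robot's right, in changing places. Origin: centre of its underside, z up. Grip it across the glass about 35 mm up.
- viewer: the viewer, fixed, its place and yaw vary: grey base plate 200 (x) by 260 (y) by 12 mm; origin at bench height, z up, y to the robot's left. Along its robot side a white lamp housing, x -80 to -20, y -120 to 120 mm, 95 mm high. On its top: a spring box (113 mm high, y -118 to -46), the shutter's bar, a bridge over the bar (110 mm high, y 103 to 113). The blade hangs at x -17 mm before the window.
- nest (a point): centre of the floor of the nest, 12 mm above the bench, on the base plate at the viewer's x 60 mm, y 0: a black ring 10 mm high, 59 mm inside and 76 mm outside diameter, open at the top, 80 mm in front of the housing. A seated jar's underside lies at this point. Axes as the viewer's.
- shutter (a joint): how far the shutter is pulled out, in m: 0 shut (as at the start), 0.085 fully out. It slides along the viewer's +y, level. A spring pulls it shut with 3.2 N at 0, growing by 0.9 N for each 10 mm; let go, it returns to 0 by itself.
- handle (a point): middle of the pull tab's width and thickness, 17 mm below its top, 138 mm above the bench. The tab: black upright plate at the +y end of the shutter's bar, 12 mm thick along the viewer's y, 36 mm wide along x, rising from the bar (20 mm wide, top at 103 mm) to 155 mm above the bench. Shut, it stands 44 mm clear of the housing's end; it moves with the shutter. Axes as the viewer's.
- pointer (a point): tip of the shutter's pointer, a small dark steel point on the bar's edge on the robot's side, 105 mm above the bench, under an upright dark fin 5 mm wide along y and 121 mm high; it moves with the shutter along the viewer's y, beside a paper scale with lines 10 mm apart. It is always 160 mm from the tab's middle in y.
- marker_tip (a point): tip of the marker clip's small dark point, facing the pointer's line across 2 mm; the clip is a dark steel block 12 mm wide along y, up to 122 mm above the bench, over the housing's top edge on the robot's side, held by friction. Pointer and marker are level when both have the same y in the viewer's frame. Axes as the viewer's.
- marker (a joint): where the marker clip stands along the scale, in m, on the same count as shutter: the pointer is level with it when shutter equals marker. 0.038 to 0.074 at the start; leave it there.
- tall_bottle: a bystander: tall clear glass bottle with a screw cap and paper label, 56 mm across, 150 mm tall. Origin: centre of its underside, z up.
- slim_bottle: a bystander: slim amber glass bottle, 36 mm across, 105 mm tall. Origin: centre of its underside, z up.
- big_jar: a bystander: large glass jar with a white lid, 92 mm across, 150 mm tall. Origin: centre of its underside, z up.
- beaker: a bystander: open glass beaker, 70 mm across, 90 mm tall. Origin: centre of its underside, z up.
- dish: a bystander: flat round lidded dish, 94 mm across, 22 mm tall. Origin: centre of its underside, z up.
- spatula: a bystander: spatula about 200 mm long lying flat on the bench. Leave it.
Things that resemble listed ones, but are neither listed nor needed, are in the scene too. Leave any pink look-alike of the jar alone.

How it is judged:
On the way, in this order (a step that is already met when the one before it is completed fails the run):
1. the sample jar stands seated in the nest, let go, with the shutter still shut (horizontal distance between jar and nest below 0.006 m and z of jar in the frame of nest between -0.004 and 0.004 m and angle between jar's own z axis and vertical below 0.08 rad and contact force between jar and the fingers below 0.1 N and value of joint shutter below 0.006 m), for 0.3 s.
2. the fingers hold the shutter's pointer level with the marker (y of pointer in the frame of marker_tip between -0.004 and 0.004 m and contact force between shutter and the fingers above 2 N), for 0.5 s.
At the end, for the whole second after the job is handed in: The jar stands upright (0.08 rad) on the nest floor (4 mm), within 6 mm of its centre, not touched by the fingers; the pointer is within 4 mm of level with the marker's point, still, and held there by the fingers (over 2 N), with no other thing propping the shutter (all of step 2 and horizontal distance between jar and nest below 0.006 m and z of jar in the frame of nest between -0.004 and 0.004 m and angle between jar's own z axis and vertical below 0.08 rad and contact force between jar and the fingers below 0.1 N and velocity of joint shutter between -0.01 and 0.01 m/s and contact force between shutter and jar below 0.2 N and contact force between shutter and tall_bottle below 0.2 N and contact force between shutter and slim_bottle below 0.2 N and contact force between shutter and big_jar below 0.2 N and contact force between shutter and beaker below 0.2 N and contact force between shutter and dish below 0.2 N and contact force between shutter and spatula below 0.2 N); the arm keeps its last pose, push and grip.
It fails at once if the marker clip is shifted by more than 3 mm (distance of marker_tip from where it was at the start of the episode above 0.003 m).
It fails at once if the sample jar is tipped by more than 0.6 rad (angle between jar's own z axis and vertical above 0.6 rad).
It fails at once if another bottle, dish or tool is shifted by more than 30 mm or knocked over (distance of any of tall_bottle, slim_bottle, big_jar, beaker, dish, spatula from where it was at the start of the episode above 0.03 m or angle between any of tall_bottle, slim_bottle, big_jar, beaker, dish's own z axis and vertical above 0.5 rad).
It also fails if it takes over 66 s, if anything falls off the work surface, if the arm or the gripper's body presses on something with over 40 N, if the wrist force passes 120 N, or if a joint passes its speed limit or range.

## Working session

There is one attempt and no reset: what is moved stays moved. The work goes in short steps, Python scripts to look and compute and a shell command to move; the robot and the scene stay as the last step left them, time stands still between calls to the robot, and variables do not carry over. Pictures are saved under pics/ and viewed, and the job is handed in when it is done.

```bash
ls; mkdir -p pics
python3 - <<'E'
from rig import robot, optics
import cv2
o=robot.get_obs()
for k,v in o.items(): print(k,v)
for n in("side","top"):
    c=optics.camera(n); cv2.imwrite(f"pics/{n}0.png",c["img"][:,:,::-1])
    print(n,c["camera_matrix"],c["k1"],c["position"],c["attitude"])
E
```

```text
pics
time 0.0
q [ 1.11047785e+00  5.28453599e-01  1.43387120e+00 -5.56969516e-05
  1.18142738e+00 -1.78489453e-01]
joint_velocities [-1.83150275e-03  5.42139388e-04  1.84535019e-04 -3.83959781e-04
  1.51116398e-03 -8.51158541e-05]
joint_torque [ 2.79090364e-05 -4.40052581e+01 -1.76584715e+01  6.33656234e-02
  5.83838322e-02 -1.67370699e-04]
position [0.17347264 0.59968541 0.22158927]
tool_rot [ 1.40438044e-01  9.90088879e-01 -1.03323796e-03 -3.14596337e-04]
ft_force [0.37410634 0.51814849 0.0257926 ]
moment [-0.01481098 -0.03151098 -0.02488897]
grip_width 0.0868655156737792
side [[485.64161885   0.         276.84750072]
 [  0.         485.64161885 205.78934652]
 [  0.           0.           1.        ]] -0.12162094253538064 [ 0.23543434 -1.08596031  0.86178471] [ 0.47610948 -0.07142268 -0.10648493  0.86998823]
top [[401.80205576   0.         274.16505334]
 [  0.         401.80205576 212.53096048]
 [  0.           0.           1.        ]] -0.11224945375670078 [0.35365372 0.0248306  1.13373546] [ 0.07427176 -0.05776771 -0.69612837  0.71172459]
```

View pics/side0.png

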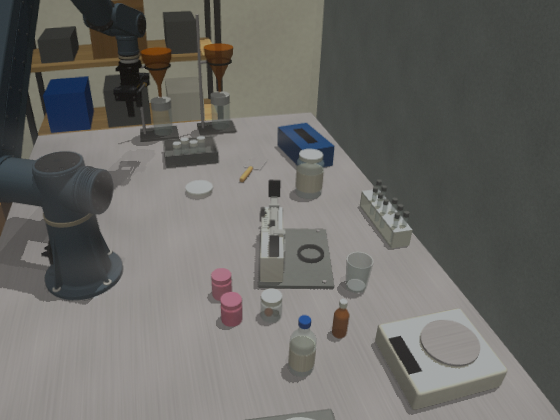

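View pics/top0.png

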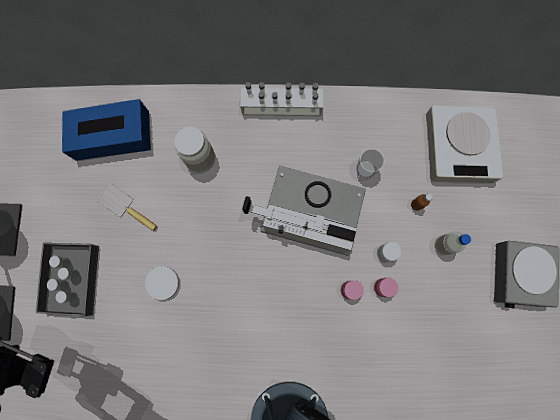

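```bash
cat > h.py <<'E'
import numpy as np, cv2
from rig import robot, optics
from scipy.spatial.transform import Rotation as R
def cam(n):
    c=optics.camera(n); c["R"]=R.from_quat(c["attitude"]).as_matrix(); return c
def ray(c,u,v):
    K=c["camera_matrix"]; d=np.array([(u-K[0,2])/K[0,0],(v-K[1,2])/K[1,1]]); s=d.copy()
    for _ in range(30): s=d/(1+c["k1"]*(s@s))
    return c["R"]@np.array([s[0],-s[1],-1.])
def onz(c,u,v,z):
    r=ray(c,u,v); p=c["position"]; return p+r*(z-p[2])/r[2]
def proj(c,P):
    q=c["R"].T@(np.asarray(P)-c["position"]); s=np.array([q[0],-q[1]])/-q[2]
    s=s*(1+c["k1"]*(s@s)); K=c["camera_matrix"]; return np.array([K[0,0]*s[0]+K[0,2],K[1,1]*s[1]+K[1,2]])
def tri(c1,a,c2,b):
    r1=ray(c1,*a);r2=ray(c2,*b);A=np.c_[r1,-r2]
    t=np.linalg.lstsq(A,c2["position"]-c1["position"],rcond=None)[0]
    P=c1["position"]+t[0]*r1;Q=c2["position"]+t[1]*r2
    return (P+Q)/2,np.linalg.norm(P-Q)
def dep(c,u,v):
    return c["position"]+ray(c,u,v)*c["depth"][int(round(v)),int(round(u))]
def crop(c,name,u0,v0,u1,v1,s):
    im=c["img"][v0:v1,u0:u1,::-1]; cv2.imwrite(name,cv2.resize(im,None,fx=s,fy=s,interpolation=cv2.INTER_CUBIC))
E
python3 - <<'E'
from h import *
c=cam("top"); crop(c,"pics/t1.png",230,155,420,305,4)
c=cam("side"); crop(c,"pics/s1.png",200,170,390,330,3.7)
E
```

```text
(no output)
```

View pics/t1.png

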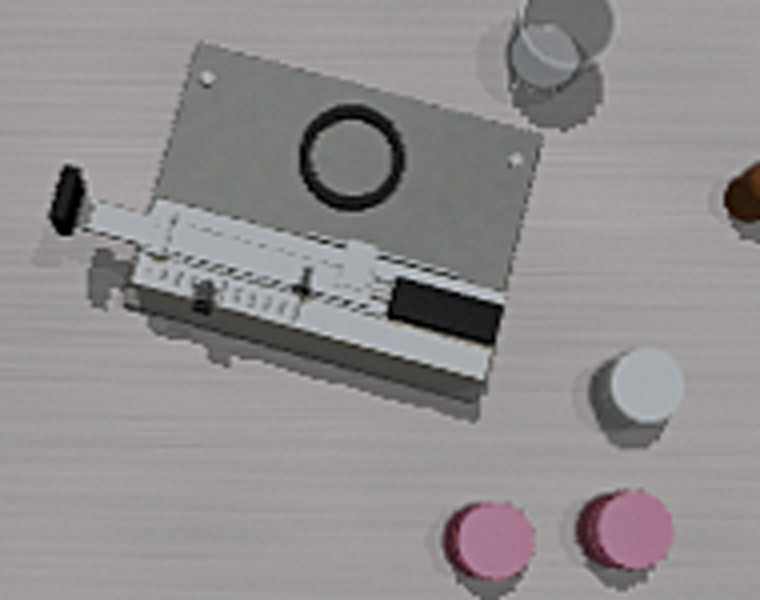

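View pics/s1.png

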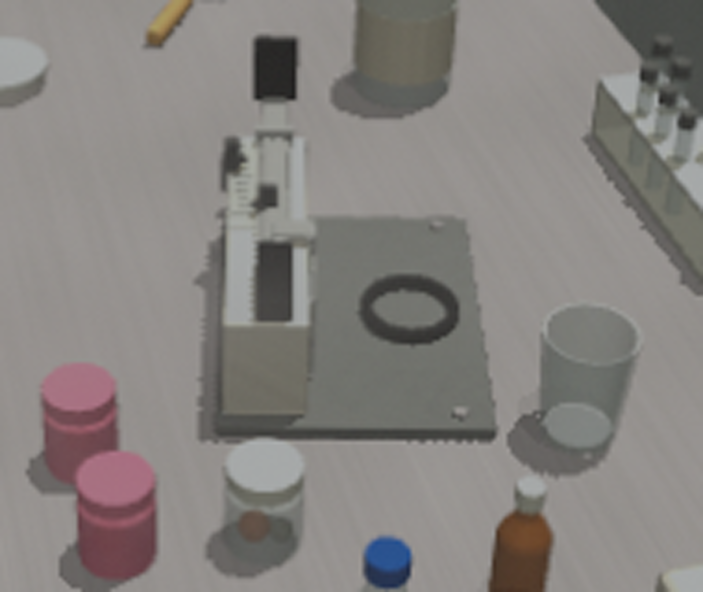

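Run:
```python
from h import *
T=cam("top");S=cam("side")
def blobs(c,m,roi,amin=10):
    u0,v0,u1,v1=roi; mm=np.zeros(m.shape,np.uint8); mm[v0:v1,u0:u1]=m[v0:v1,u0:u1]
    n,l,st,ce=cv2.connectedComponentsWithStats(mm)
    out=[]
    for i in range(1,n):
        if st[i,4]>=amin:
            cs,_=cv2.findContours((l==i).astype(np.uint8),cv2.RETR_EXTERNAL,cv2.CHAIN_APPROX_NONE)
            e=cv2.fitEllipse(cs[0]) if len(cs[0])>=5 else None
            out.append((st[i].tolist(),ce[i].round(2).tolist(),e)); print(out[-1])
    return out
g=lambda c:c["img"].max(2)
print("ring top");rt=blobs(T,g(T)<60,(295,175,340,212),60)
print("ring side");rs=blobs(S,g(S)<95,(292,238,330,268),60)
print("lid top");lt=blobs(T,g(T)>185,(375,235,405,265),60); print(T["img"][251,391],T["img"][265,391],S["img"][296,271])
print("lid side");ls=blobs(S,g(S)>170,(255,285,290,312),40)
print("tab top");tt=blobs(T,g(T)<50,(238,190,256,218),20)
print("tab side");ts=blobs(S,g(S)<60,(262,175,290,200),20)
e=lambda b:b[0][2][0]
if rt and rs: print("ring",tri(T,e(rt),S,e(rs)), onz(T,*e(rt),.022),onz(S,*e(rs),.022))
if lt and ls: print("lid",tri(T,e(lt),S,e(ls)), onz(T,*e(lt),.068))
for u,v in [(391,251),(395,249)]: print("dep",dep(T,u,v))
```

```text
ring top
([305, 181, 26, 27, 235], [317.57, 194.31], ((317.4716491699219, 194.1480712890625), (25.297883987426758, 25.829036712646484), 168.3498992919922))
ring side
([297, 244, 27, 20, 274], [310.05, 253.29], ((309.966552734375, 253.20806884765625), (18.5653076171875, 26.750930786132812), 93.1276626586914))
lid top
[165 170 175] [102 100 101] [166 168 168]
lid side
tab top
([243, 197, 8, 17, 100], [246.45, 204.81], ((246.4439697265625, 204.8153076171875), (6.30782413482666, 16.95745849609375), 9.581265449523926))
tab side
([269, 181, 11, 16, 170], [274.02, 188.24], ((274.00946044921875, 188.35281372070312), (11.662546157836914, 17.997360229492188), 179.7558135986328))
ring (array([ 0.61933345, -0.06837404,  0.01820695]), np.float64(0.0017822852031985038)) [ 0.61933143 -0.06821678  0.022     ] [ 0.61666077 -0.07306699  0.022     ]
dep [ 0.45708022 -0.26154523  0.06775388]
dep [ 0.46312662 -0.27393696  0.06257446]
```

Run:
```python
from h import *
T=cam("top");S=cam("side")
# lid
def ell(c,m,roi,amin):
    u0,v0,u1,v1=roi; mm=np.zeros(m.shape,np.uint8); mm[v0:v1,u0:u1]=m[v0:v1,u0:u1]
    n,l,st,ce=cv2.connectedComponentsWithStats(mm); i=1+np.argmax(st[1:,4])
    cs,_=cv2.findContours((l==i).astype(np.uint8),cv2.RETR_EXTERNAL,cv2.CHAIN_APPROX_NONE)
    e=cv2.fitEllipse(cs[0]); print(st[i],ce[i],e); return e[0]
mn=lambda c:c["img"].min(2)
a=ell(T,mn(T)>150,(376,238,406,262),50)
for v in range(284,312,2): print(v,S["img"][v,258:286:3].min(1))
b=ell(S,mn(S)>145,(258,285,286,306),30)
print("lid",tri(T,a,S,b),onz(T,*a,.068),onz(S,*b,.068))
# cloud
def cloud(c):
    P=np.full(c["img"].shape,np.nan)
    for v in range(150,310):
        for u in range(220,420):
            if c["depth"][v,u]>0:P[v,u]=dep(c,u,v)
    return P
P=cloud(T)
def z(u0,v0,u1,v1,lo,hi):
    q=P[v0:v1,u0:u1].reshape(-1,3); q=q[(q[:,2]>lo)&(q[:,2]<hi)]; return q
q=z(376,238,408,268,.060,.08); print("lid depth",len(q),q.mean(0),np.median(q[:,2]),q.min(0),q.max(0))
q=z(303,178,333,212,.018,.03);print("ring depth",len(q),q.mean(0),q[:,2].std(),q.min(0),q.max(0))
q=z(238,190,256,218,.11,.2);print("tab",len(q),q.mean(0),np.percentile(q[:,2],[5,50,95]))
# viewer yaw: bar/housing top, plate
m=np.zeros(P.shape[:2],np.uint8)
for nm,lo,hi in(("plate+",.006,.2),("housing",.08,.13)):
    m=((P[:,:,2]>lo)&(P[:,:,2]<hi)); m[:, :255]=0; m[:,368:]=0;m[:160]=0;m[258:]=0
    XY=P[m][:,:2].astype(np.float32); r=cv2.minAreaRect(XY*1000); print(nm,len(XY),r)
```

```text
[376 238  30  24 529] [393.50661626 248.18147448] ((393.57073974609375, 248.16815185546875), (22.919708251953125, 32.2055549621582), 109.89228820800781)
284 [ 76  79  79  78  78  76  76  99 109 109]
286 [71 68 66 67 65 66 66 67 68 67]
288 [ 94  96  95  96 133 121  79  80  81  82]
290 [141 141 158 166 166 165 166 146 139 141]
292 [142 146 166 165 166 166 166 166 140 140]
294 [141 158 165 166 165 166 166 165 146 140]
296 [142 148 165 166 166 165 166 166 147 139]
298 [143 121 166 166 166 166 166 166 132 141]
300 [142 105 152 166 166 166 165 148 131 140]
302 [143 116  92 121 159 159 127  91 137 140]
304 [142 118 105  97 100  98  96 113 134 142]
306 [141 114 125 112 107 102 123 128 133 144]
308 [141 111 109  80  91 125 122 114 134 143]
310 [143 109  89  72  71  86  83 111 137 143]
[261 289  22  14 246] [271.32520325 295.12601626] ((271.34210205078125, 295.1712646484375), (13.278338432312012, 21.347387313842773), 90.7845230102539)
lid (array([ 0.45981315, -0.26654937,  0.0727756 ]), np.float64(0.008886547219383702)) [ 0.46473729 -0.26861248  0.068     ] [ 0.45661032 -0.26164878  0.068     ]
lid depth 273 [ 0.45698436 -0.26153833  0.06730468] 0.06744202030045976 [ 0.43289159 -0.28717298  0.06046821] [ 0.48140224 -0.23824087  0.07480684]
ring depth 214 [ 0.62005818 -0.06996662  0.02137827] 0.0018903699965112063 [ 0.58430227 -0.10661171  0.01807729] [ 0.65844376 -0.03274666  0.02785346]
tab 106 [0.55989563 0.12018264 0.1453601 ] [0.1158032  0.15193511 0.15662508]
plate+ 6446 ((583.9354248046875, -57.49784851074219), (277.3963317871094, 326.8370361328125), 2.4334747791290283)
housing 2298 ((605.4659423828125, -45.1715087890625), (269.4187927246094, 246.58761596679688), 77.38442993164062)
```

Run:
```python
from h import *
T=cam("top");S=cam("side")
px=lambda x,y:((x+.5)/4+230-.5,(y+.5)/4+155-.5)
A=onz(T,*px(200,42),.012);B=onz(T,*px(543,134),.012);C=onz(T,*px(478,418),.0)
print(A,B,np.linalg.norm(A-B)); d=A-B; yaw=np.arctan2(-d[0],d[1]); print("yaw",yaw)
for nm,a,b,z in [("screws",(207,79),(517,160),.013),("tabface",(80,170),(66,230),.155),("housing rear",(132,288),(487,380),.095)]:
    p=onz(T,*px(*a),z);q=onz(T,*px(*b),z);d=p-q; print(nm,p,q,np.linalg.norm(d),np.arctan2(-d[0],d[1]),(p+q)/2)
R2=lambda y:np.array([[np.cos(y),-np.sin(y)],[np.sin(y),np.cos(y)]])
o=(A+B)[:2]/2-R2(yaw)@[.1,0]; print("origin",o,"nest",o+R2(yaw)@[.06,0])
# hole of ring
for c,th,roi in((T,75,(295,175,340,212)),(S,95,(292,238,330,268))):
    m=np.zeros(c["img"].shape[:2],np.uint8);u0,v0,u1,v1=roi
    m[v0:v1,u0:u1]=c["img"].max(2)[v0:v1,u0:u1]<th
    cs,h=cv2.findContours(m,cv2.RETR_CCOMP,cv2.CHAIN_APPROX_NONE)
    for k,x in enumerate(cs):
        if len(x)>20: e=cv2.fitEllipse(x);print(h[0][k],e,onz(c,*e[0],.022),onz(c,*e[0],.012))
crop(S,"pics/s2.png",255,175,295,270,6)
crop(T,"pics/t2.png",240,190,360,255,6.5)
```

```text
[0.70637143 0.04121261 0.012     ] [ 0.64242769 -0.20717788  0.012     ] 0.2564890546163797
yaw -0.2519614702741589
screws [0.67820967 0.03554006 0.013     ] [ 0.62255279 -0.18782004  0.013     ] 0.23018997277611303 -0.24420677816544767 [ 0.65038123 -0.07613999  0.013     ]
tabface [0.57661107 0.11239958 0.155     ] [0.53823958 0.11974974 0.155     ] 0.03906911421724191 -1.7600566025951128 [0.55742533 0.11607466 0.155     ]
housing rear [0.5118228 0.0808693 0.095    ] [ 0.4562584  -0.15069273  0.095     ] 0.23813520793384296 -0.23550218574096846 [ 0.4840406  -0.03491171  0.095     ]
origin [ 0.57755703 -0.05805224] nest [ 0.63566255 -0.07301048]
[-1 -1  1 -1] ((317.4107666015625, 194.0750274658203), (25.27569007873535, 26.21770477294922), 171.75848388671875) [ 0.61954098 -0.06804322  0.022     ] [ 0.62193263 -0.06887862  0.012     ]
[-1 -1 -1  0] ((317.4088134765625, 193.99620056152344), (19.869401931762695, 21.827434539794922), 97.7498550415039) [ 0.61977081 -0.06803698  0.022     ] [ 0.62216452 -0.06887232  0.012     ]
[-1 -1  1 -1] ((309.9976806640625, 253.21505737304688), (18.57975959777832, 26.662878036499023), 92.93902587890625) [ 0.61673637 -0.07311725  0.022     ] [ 0.62127684 -0.0610565   0.012     ]
[-1 -1 -1  0] ((309.8861083984375, 253.10520935058594), (10.845124244689941, 20.200695037841797), 95.87578582763672) [ 0.6165843  -0.07256928  0.022     ] [ 0.62112296 -0.060502    0.012     ]
```

View pics/t2.png

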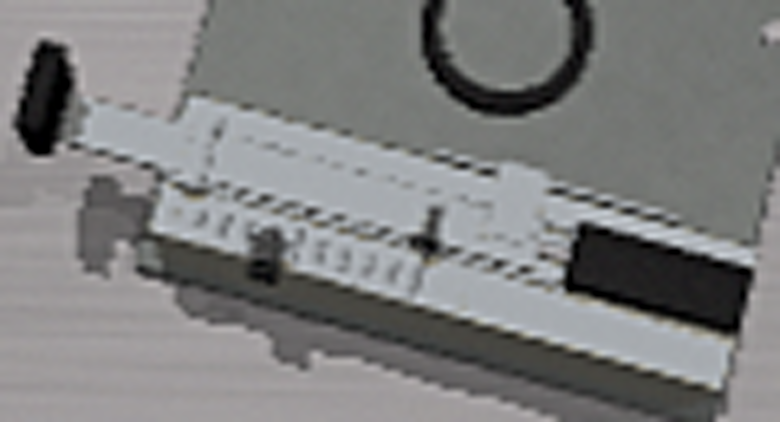

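View pics/s2.png

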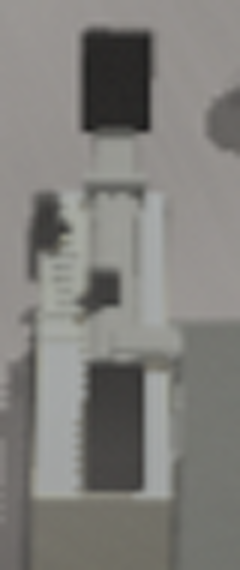

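```bash
cat >> h.py <<'E'
def to(*targets,yaw=-.245):
    o=robot.get_obs(); p=np.array(o["position"]); M=R.from_quat(o["tool_rot"])
    goal=R.from_matrix(np.array([[-np.cos(yaw),-np.sin(yaw),0],[-np.sin(yaw),np.cos(yaw),0],[0,0,-1.]]))
    rv=(M.inv()*goal).as_rotvec(); print("pos",p.round(4),"rotvec",rv.round(4),"t",round(o["time"],2),"w",round(o["grip_width"],4),"F",np.round(o["ft_force"],1))
    q=p
    for t in targets:
        print(t,"-> from prev, present axes:",(M.inv().apply(np.array(t)-q)*1000).round(1)," goal axes:",(goal.inv().apply(np.array(t)-q)*1000).round(1)); q=np.array(t)
E
python3 -c "
from h import *
to((.42,.35,.25),(.457,-.2615,.22),(.457,-.2615,.018))"
```

```text
pos [0.1738 0.6003 0.2225] rotvec [-0.0001 -0.     -0.0368] t 0.5 w 0.0869 F [ 0.3 -0.6 -0.1]
(0.42, 0.35, 0.25) -> from prev, present axes: [-306.1 -172.   -27.5]  goal axes: [-299.6 -183.1  -27.5]
(0.457, -0.2615, 0.22) -> from prev, present axes: [-205.6 -577.1   30. ]  goal axes: [-184.2 -584.3   30. ]
(0.457, -0.2615, 0.018) -> from prev, present axes: [ -0.   0. 202.]  goal axes: [  0.   0. 202.]
```

```bash
python3 -m inch '[{"az":-0.037},{"dx":-40,"dy":-25,"dz":-4},{"dx":-40,"dy":-25,"dz":-4},{"dx":-40,"dy":-25,"dz":-4},{"dx":-40,"dy":-25,"dz":-4},{"dx":-40,"dy":-25,"dz":-4},{"dx":-40,"dy":-25,"dz":-4},{"dx":-40,"dy":-25,"dz":-4}]'; python3 -c "
from h import *
to((.457,-.2615,.22))"
```

```text
pos [0.1738 0.6003 0.2225] rotvec [-0.0001 -0.     -0.0368] t 0.5 w 0.0869 F [ 0.3 -0.6 -0.1]
(0.457, -0.2615, 0.22) -> from prev, present axes: [-511.8 -749.     2.5]  goal axes: [-483.8 -767.4    2.5]invalid input
```

```bash
python3 -m inch '[{"ax":0,"ay":0,"az":-0.037,"dx":0,"dy":0,"dz":0,"gripper":100},{"ax":0,"ay":0,"az":0,"dx":-40,"dy":-25,"dz":-4,"gripper":100},{"ax":0,"ay":0,"az":0,"dx":-40,"dy":-25,"dz":-4,"gripper":100},{"ax":0,"ay":0,"az":0,"dx":-40,"dy":-25,"dz":-4,"gripper":100},{"ax":0,"ay":0,"az":0,"dx":-40,"dy":-25,"dz":-4,"gripper":100},{"ax":0,"ay":0,"az":0,"dx":-40,"dy":-25,"dz":-4,"gripper":100},{"ax":0,"ay":0,"az":0,"dx":-40,"dy":-25,"dz":-4,"gripper":100},{"ax":0,"ay":0,"az":0,"dx":-40,"dy":-25,"dz":-4,"gripper":100}]'; python3 -c "
from h import *
to((.457,-.2615,.22))"
```

```text
time: 1.3
position: [0.4042, 0.3612, 0.251]
tool_rot: [0.122, 0.993, 0.0, 0.0]
ft_force: [0.8, 0.9, 0.8]
grip_width: 0.0868
pos [0.4042 0.3612 0.251 ] rotvec [0.0005 0.0005 0.0003] t 1.3 w 0.0868 F [0.8 0.9 0.8]
(0.457, -0.2615, 0.22) -> from prev, present axes: [-202.1 -591.4   30.8]  goal axes: [-202.3 -591.3   31. ]
```

```bash
python3 -m inch '[{"ax":0,"ay":0,"az":0,"dx":-15,"dy":-40,"dz":0,"gripper":100},{"ax":0,"ay":0,"az":0,"dx":-15,"dy":-40,"dz":0,"gripper":100},{"ax":0,"ay":0,"az":0,"dx":-15,"dy":-40,"dz":0,"gripper":100},{"ax":0,"ay":0,"az":0,"dx":-15,"dy":-40,"dz":0,"gripper":100},{"ax":0,"ay":0,"az":0,"dx":-15,"dy":-40,"dz":0,"gripper":100},{"ax":0,"ay":0,"az":0,"dx":-15,"dy":-40,"dz":0,"gripper":100},{"ax":0,"ay":0,"az":0,"dx":-15,"dy":-40,"dz":0,"gripper":100},{"ax":0,"ay":0,"az":0,"dx":-15,"dy":-40,"dz":0,"gripper":100}]'; python3 -m inch '[{"ax":0,"ay":0,"az":0,"dx":-15,"dy":-40,"dz":0,"gripper":100},{"ax":0,"ay":0,"az":0,"dx":-15,"dy":-40,"dz":0,"gripper":100},{"ax":0,"ay":0,"az":0,"dx":-15,"dy":-40,"dz":0,"gripper":100},{"ax":0,"ay":0,"az":0,"dx":-15,"dy":-40,"dz":0,"gripper":100},{"ax":0,"ay":0,"az":0,"dx":-15,"dy":-40,"dz":0,"gripper":100},{"ax":0,"ay":0,"az":0,"dx":0,"dy":-40,"dz":0,"gripper":100},{"ax":0,"ay":0,"az":0,"dx":0,"dy":-25,"dz":0,"gripper":100},{"ax":0,"ay":0,"az":0,"dx":0,"dy":0,"dz":0,"gripper":100}]';  python3 -c "
from h import *
to((.457,-.2615,.19),(.457,-.2615,.018))"
```

```text
time: 2.1
position: [0.442, 0.0214, 0.2509]
tool_rot: [0.122, 0.993, 0.0, 0.001]
ft_force: [1.3, -0.6, -0.3]
grip_width: 0.0871
time: 2.9
position: [0.4502, -0.2557, 0.2507]
tool_rot: [0.124, 0.992, -0.001, 0.001]
ft_force: [-0.2, 0.2, -0.4]
grip_width: 0.0873
pos [ 0.4502 -0.2557  0.2507] rotvec [-0.0016  0.0013 -0.0041] t 2.9 w 0.0873 F [-0.2  0.2 -0.4]
(0.457, -0.2615, 0.19) -> from prev, present axes: [-8.  -3.9 60.7]  goal axes: [-8.  -4.  60.7]
(0.457, -0.2615, 0.018) -> from prev, present axes: [  0.2   0.3 172. ]  goal axes: [  0.   0. 172.]
```

```bash
python3 -m inch '[{"ax":0,"ay":0,"az":0,"dx":-8,"dy":-4,"dz":30,"gripper":100},{"ax":0,"ay":0,"az":0,"dx":0,"dy":0,"dz":40,"gripper":100},{"ax":0,"ay":0,"az":0,"dx":0,"dy":0,"dz":40,"gripper":100},{"ax":0,"ay":0,"az":0,"dx":0,"dy":0,"dz":30,"gripper":100},{"ax":0,"ay":0,"az":0,"dx":0,"dy":0,"dz":0,"gripper":100},{"ax":0,"ay":0,"az":0,"dx":0,"dy":0,"dz":0,"gripper":100}]';  python3 -c "
from h import *
to((.457,-.2615,.017))
crop(cam('side'),'pics/s3.png',190,220,350,380,3.7)
"
```

```text
time: 3.5
position: [0.4575, -0.2572, 0.1108]
tool_rot: [0.122, 0.993, 0.0, -0.0]
ft_force: [-0.1, -0.2, 0.7]
grip_width: 0.0867
pos [ 0.4575 -0.2572  0.1108] rotvec [ 0.0005 -0.0006  0.0009] t 3.5 w 0.0867 F [-0.1 -0.2  0.7]
(0.457, -0.2615, 0.017) -> from prev, present axes: [-0.7 -4.3 93.8]  goal axes: [-0.6 -4.3 93.8]
```

View pics/s3.png

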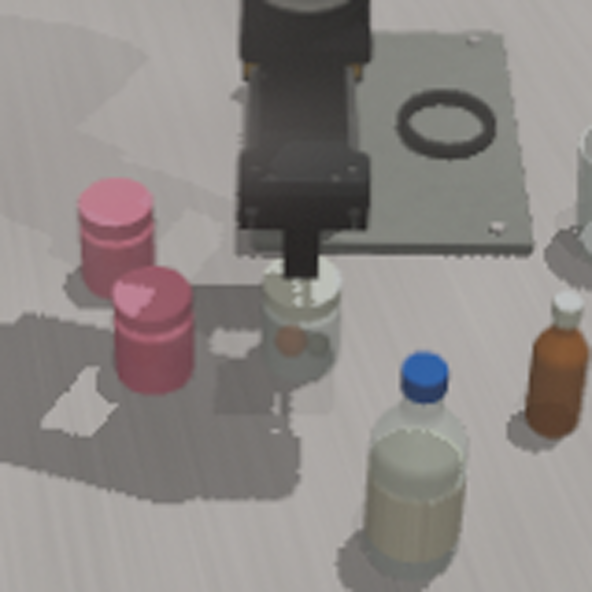

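The near finger (crop 302,255) is in line with the white-lidded jar (302,310), and the pink pots and bottles are clear. I'm descending.

```bash
python3 -m inch '[{"ax":0,"ay":0,"az":0,"dx":0,"dy":-4,"dz":10,"gripper":100},{"ax":0,"ay":0,"az":0,"dx":0,"dy":0,"dz":20,"gripper":100},{"ax":0,"ay":0,"az":0,"dx":0,"dy":0,"dz":20,"gripper":100},{"ax":0,"ay":0,"az":0,"dx":0,"dy":0,"dz":20,"gripper":100},{"ax":0,"ay":0,"az":0,"dx":0,"dy":0,"dz":15,"gripper":100},{"ax":0,"ay":0,"az":0,"dx":0,"dy":0,"dz":8,"gripper":100},{"ax":0,"ay":0,"az":0,"dx":0,"dy":0,"dz":0,"gripper":100}]' 20;  python3 -m inch '[{"ax":0,"ay":0,"az":0,"dx":0,"dy":0,"dz":0,"gripper":70},{"ax":0,"ay":0,"az":0,"dx":0,"dy":0,"dz":0,"gripper":65},{"ax":0,"ay":0,"az":0,"dx":0,"dy":0,"dz":0,"gripper":60},{"ax":0,"ay":0,"az":0,"dx":0,"dy":0,"dz":0,"gripper":50},{"ax":0,"ay":0,"az":0,"dx":0,"dy":0,"dz":0,"gripper":40},{"ax":0,"ay":0,"az":0,"dx":0,"dy":0,"dz":0,"gripper":40},{"ax":0,"ay":0,"az":0,"dx":0,"dy":0,"dz":0,"gripper":40},{"ax":0,"ay":0,"az":0,"dx":0,"dy":0,"dz":0,"gripper":40}]' 20
```

```text
time: 4.25
position: [0.4563, -0.262, 0.0174]
tool_rot: [0.122, 0.993, 0.0, -0.0]
ft_force: [-0.1, 0.1, -0.3]
grip_width: 0.0866
time: 5.05
position: [0.4564, -0.2619, 0.0178]
tool_rot: [0.122, 0.993, -0.0, 0.0]
ft_force: [-0.9, -0.5, 3.9]
grip_width: 0.0513
```

```bash
python3 -m inch '[{"ax":0,"ay":0,"az":0,"dx":0,"dy":0,"dz":-5,"gripper":40},{"ax":0,"ay":0,"az":0,"dx":0,"dy":0,"dz":-10,"gripper":40},{"ax":0,"ay":0,"az":0,"dx":0,"dy":0,"dz":-20,"gripper":40},{"ax":0,"ay":0,"az":0,"dx":0,"dy":0,"dz":-25,"gripper":40},{"ax":0,"ay":0,"az":0,"dx":0,"dy":0,"dz":-25,"gripper":40},{"ax":0,"ay":0,"az":0,"dx":0,"dy":0,"dz":-25,"gripper":40},{"ax":0,"ay":0,"az":0,"dx":0,"dy":0,"dz":-20,"gripper":40},{"ax":0,"ay":0,"az":0,"dx":0,"dy":0,"dz":0,"gripper":40}]' 25;  python3 -c "
from h import *
to((.62,-.0685,.148))
crop(cam('side'),'pics/s4.png',190,190,350,350,3.7)
"
```

```text
time: 5.85
position: [0.4577, -0.263, 0.1505]
tool_rot: [0.122, 0.993, -0.002, 0.003]
ft_force: [0.2, -0.7, -0.8]
grip_width: 0.0512
pos [ 0.4577 -0.263   0.1505] rotvec [-0.0031  0.0058  0.0004] t 5.85 w 0.0512 F [ 0.2 -0.7 -0.8]
(0.62, -0.0685, 0.148) -> from prev, present axes: [-110.4  228.     2.5]  goal axes: [-110.3  228.1    2.5]
```

View pics/s4.png

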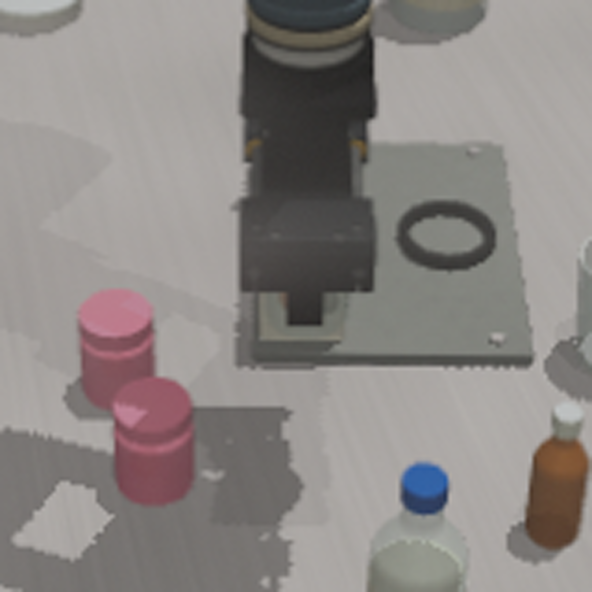

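```bash
python3 -m inch '[{"ax":0,"ay":0,"az":0,"dx":-7,"dy":14,"dz":0,"gripper":40},{"ax":0,"ay":0,"az":0,"dx":-15,"dy":30,"dz":0,"gripper":40},{"ax":0,"ay":0,"az":0,"dx":-18,"dy":38,"dz":0,"gripper":40},{"ax":0,"ay":0,"az":0,"dx":-18,"dy":38,"dz":0,"gripper":40},{"ax":0,"ay":0,"az":0,"dx":-18,"dy":38,"dz":0,"gripper":40},{"ax":0,"ay":0,"az":0,"dx":-18,"dy":38,"dz":0,"gripper":40},{"ax":0,"ay":0,"az":0,"dx":-11,"dy":22,"dz":0,"gripper":40},{"ax":0,"ay":0,"az":0,"dx":-5,"dy":10,"dz":0,"gripper":40}]'; python3 -m inch '[{"ax":0,"ay":0,"az":0,"dx":0,"dy":0,"dz":10,"gripper":40},{"ax":0,"ay":0,"az":0,"dx":0,"dy":0,"dz":20,"gripper":40},{"ax":0,"ay":0,"az":0,"dx":0,"dy":0,"dz":20,"gripper":40},{"ax":0,"ay":0,"az":0,"dx":0,"dy":0,"dz":20,"gripper":40},{"ax":0,"ay":0,"az":0,"dx":0,"dy":0,"dz":0,"gripper":40},{"ax":0,"ay":0,"az":0,"dx":0,"dy":0,"dz":0,"gripper":40}]';  python3 -c "
from h import *
to((.62,-.0685,.050))
crop(cam('side'),'pics/s5.png',240,170,360,290,5)
crop(cam('top'),'pics/t5.png',240,130,380,250,5)
"
```

```text
time: 6.7
position: [0.6184, -0.0648, 0.1457]
tool_rot: [0.121, 0.993, 0.0, -0.001]
ft_force: [-0.2, -0.2, -0.9]
grip_width: 0.0512
time: 7.3
position: [0.6168, -0.0684, 0.0766]
tool_rot: [0.123, 0.992, 0.0, -0.001]
ft_force: [-0.5, -0.5, -0.9]
grip_width: 0.0513
pos [ 0.6168 -0.0684  0.0766] rotvec [-0.0002 -0.0028 -0.0014] t 7.3 w 0.0513 F [-0.5 -0.5 -0.9]
(0.62, -0.0685, 0.05) -> from prev, present axes: [-3.2  0.6 26.6]  goal axes: [-3.1  0.6 26.6]
```

View pics/s5.png

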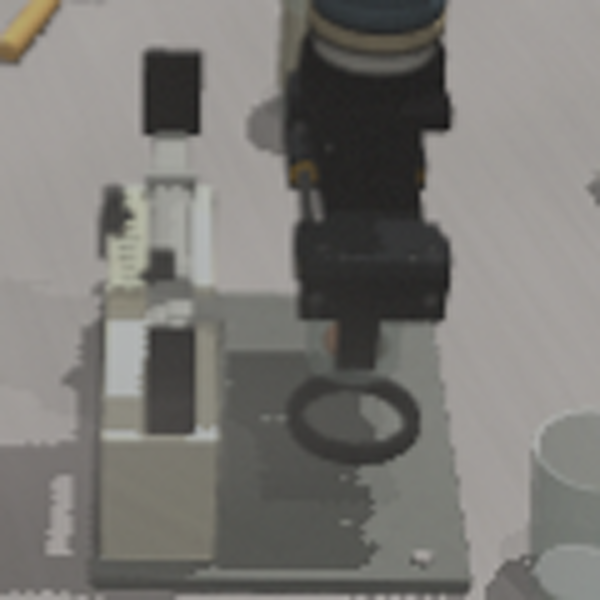

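View pics/t5.png

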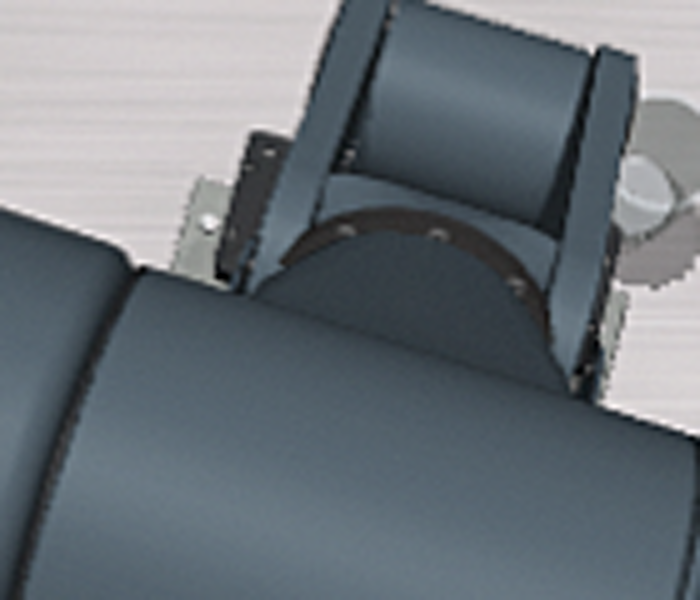

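Run:
```python
from h import *
S=cam("side"); p=np.array([.6168,-.0684,.0766]); y=np.array([.2425,.970,0]);x=np.array([-.970,.2425,0])
pc=lambda q:((proj(S,q)+.5-[240,170])*5-.5).round(0)
print("tcp",pc(p),"near finger outer tip",pc(p-y*.0405),pc(p-y*.0405+x*.0095),pc(p-y*.0405-x*.0095))
for z in(.01,.03): print("jar sides z+",z,[pc(p+np.array([s*.026,0,z])) for s in(-1,1)])
for z in (.012,.022):
  for n in((.62,-.0685),(.617,-.07)): print("ring",n,z,pc([*n,z]),[pc([n[0]+s*.038,n[1],z]) for s in(-1,1)])
crop(S,'pics/s6.png',288,220,332,268,12)
```

```text
tcp [355. 335.] near finger outer tip [361. 379.] [343. 379.] [378. 379.]
jar sides z+ 0.01 [array([311., 326.]), array([401., 314.])]
jar sides z+ 0.03 [array([313., 296.]), array([404., 284.])]
ring (0.62, -0.0685) 0.012 [354. 426.] [array([290., 436.]), array([417., 417.])]
ring (0.617, -0.07) 0.012 [350. 429.] [array([285., 438.]), array([413., 419.])]
ring (0.62, -0.0685) 0.022 [355. 412.] [array([290., 422.]), array([419., 403.])]
ring (0.617, -0.07) 0.022 [351. 415.] [array([286., 424.]), array([415., 405.])]
```

View pics/s6.png

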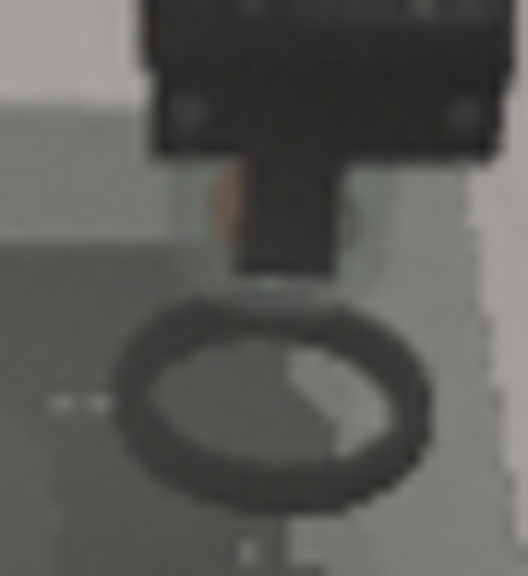

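Run:
```python
from h import *
S=cam("side")
pc=lambda q:((proj(S,q)+.5-[288,220])*12-.5)
d=np.array([.62,-.07])-S["position"][:2]; d/=np.linalg.norm(d)
for n in((.62,-.0685),(.62,-.072),(.617,-.0685)):
    n=np.array(n); print(n,[pc([*(n+d*s),z]).round(0).tolist() for s,z in((.038,.022),(.0295,.012),(-.0295,.022),(-.038,.012))])
# column profile through ring at s6 x=285 -> u
u=int(288+285/12)
print([(v,int(S["img"][v,u].max())) for v in range(236,268)])
```

```text
[ 0.62   -0.0685] [[284.0, 294.0], [280.0, 348.0], [271.0, 468.0], [266.0, 525.0]]
[ 0.62  -0.072] [[289.0, 302.0], [284.0, 357.0], [275.0, 478.0], [271.0, 535.0]]
[ 0.617  -0.0685] [[272.0, 295.0], [268.0, 350.0], [258.0, 470.0], [254.0, 527.0]]
[(236, 47), (237, 49), (238, 49), (239, 51), (240, 50), (241, 53), (242, 54), (243, 105), (244, 93), (245, 80), (246, 64), (247, 58), (248, 71), (249, 83), (250, 85), (251, 86), (252, 84), (253, 87), (254, 85), (255, 85), (256, 84), (257, 85), (258, 77), (259, 60), (260, 56), (261, 56), (262, 54), (263, 78), (264, 81), (265, 82), (266, 81), (267, 80)]
```

```bash
python3 -m inch '[{"ax":0,"ay":0,"az":0,"dx":-3,"dy":1,"dz":10,"gripper":40},{"ax":0,"ay":0,"az":0,"dx":0,"dy":0,"dz":12,"gripper":40},{"ax":0,"ay":0,"az":0,"dx":0,"dy":0,"dz":10,"gripper":40},{"ax":0,"ay":0,"az":0,"dx":0,"dy":0,"dz":0,"gripper":40},{"ax":0,"ay":0,"az":0,"dx":0,"dy":0,"dz":0,"gripper":40}]';  python3 -c "
from h import *
to((.62,-.068,.030))
S=cam('side')
crop(S,'pics/s7.png',285,220,335,270,12)
"
```

```text
time: 8.0
position: [0.6208, -0.0668, 0.0447]
tool_rot: [0.122, 0.993, 0.0, -0.001]
ft_force: [0.3, 0.1, -1.5]
grip_width: 0.0513
pos [ 0.6208 -0.0668  0.0447] rotvec [ 0.     -0.0016  0.0004] t 8.0 w 0.0513 F [ 0.3  0.1 -1.5]
(0.62, -0.068, 0.03) -> from prev, present axes: [ 0.5 -1.4 14.7]  goal axes: [ 0.5 -1.4 14.7]
```

View pics/s7.png

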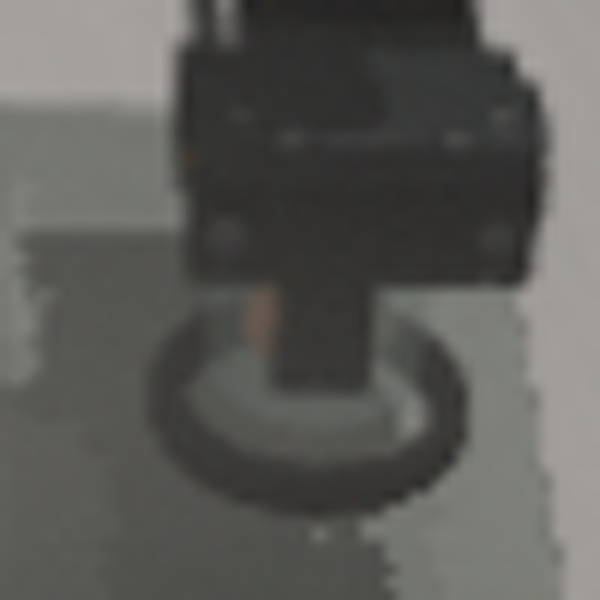

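Run:
```python
from h import *
S=cam("side")
d=np.array([.62,-.07])-S["position"][:2]; d/=np.linalg.norm(d)
p=np.array([.6208,-.0668])
for z in(.0255,.027,.0285): print("jar near bottom",z,proj(S,[*(p-d*.026),z]))
print("finger tip bottom inner/outer",[proj(S,[p[0]-.2425*k,p[1]-.97*k,.0447]).round(1) for k in(.0257,.033,.0405)])
for v in range(248,266): print(v,S["img"][v,304:322].max(1))
```

```text
jar near bottom 0.0255 [310.30823791 256.38770973]
jar near bottom 0.027 [310.34141137 255.961954  ]
jar near bottom 0.0285 [310.37461965 255.53565971]
finger tip bottom inner/outer [array([311.8, 250.9]), array([312. , 252.5]), array([312.2, 254.2])]
248 [77 82 93 90 68 58 58 57 56 58 57 56 85 92 82 77 72 82]
249 [89 93 93 87 67 57 57 57 57 59 57 56 85 86 78 76 66 62]
250 [94 95 97 82 64 57 58 58 58 58 57 62 99 95 82 76 64 61]
251 [ 95  96  97  82  63  59  59  57  58  58  59  62 102 108  98  83  64  60]
252 [ 93  97  97  87  80  80  73  70  70  71  68  69  93 109 111  94  66  59]
253 [ 89  95  97  96  95  95  94  95  94  94  93  94  96  98 111 119  84  60]
254 [ 87  87  91  93  98  98  99  98  99  99  98  98  92  88  91 119  94  65]
255 [ 85  85  85  87  88  89  91  92  92  91  90  87  87  85 107 123  91  64]
256 [ 81  83  86  84  83  85  86  86  86  85  85  84  84  84 100  91  68  60]
257 [66 73 76 82 83 84 84 84 84 84 84 84 84 76 69 63 59 57]
258 [60 62 62 64 67 69 74 78 72 70 70 65 63 62 59 58 57 55]
259 [57 59 57 58 59 59 59 60 59 58 59 56 58 58 57 56 54 63]
260 [ 57  57  58  56  56  57  57  56  56  56  55  55  54  54  52  55  60 111]
261 [ 63  57  56  56  55  56  55  55  55  55  55  54  55  53  61 104 113 118]
262 [ 79  78  73  65  60  57  54  54  56  56  59  62  68 104 112 116 117 118]
263 [ 82  82  81  79  79  78  78  78  78  79  79 105 113 116 118 117 118 117]
264 [ 82  81  82  81  82  81  82 107  92  82  82 111 117 118 119 117 121 124]
265 [ 81  80  80  81  80  81  81  86  83  82  81  86  87 111 118 117 118 123]
```

```bash
python3 -m inch '[{"ax":0,"ay":0,"az":0,"dx":0,"dy":-1.4,"dz":1,"gripper":40},{"ax":0,"ay":0,"az":0,"dx":0,"dy":0,"dz":2.5,"gripper":40},{"ax":0,"ay":0,"az":0,"dx":0,"dy":0,"dz":2.5,"gripper":40},{"ax":0,"ay":0,"az":0,"dx":0,"dy":0,"dz":2,"gripper":40},{"ax":0,"ay":0,"az":0,"dx":0,"dy":0,"dz":0,"gripper":40}]';  python3 -c "
from h import *
to((.62,-.068,.030))
"
```

```text
time: 8.6
position: [0.6207, -0.0683, 0.0371]
tool_rot: [0.122, 0.993, 0.0, -0.0]
ft_force: [0.4, -0.2, -1.6]
grip_width: 0.0507
pos [ 0.6207 -0.0683  0.0371] rotvec [ 0.0001 -0.0008  0.0002] t 8.6 w 0.0507 F [ 0.4 -0.2 -1.6]
(0.62, -0.068, 0.03) -> from prev, present axes: [0.8 0.1 7.1]  goal axes: [0.8 0.1 7.1]
```

No contact force below the ring-top height (0.0398), so the jar is inside the ring. I'll keep lowering.

```bash
python3 -m inch '[{"ax":0,"ay":0,"az":0,"dx":0,"dy":0,"dz":2,"gripper":40},{"ax":0,"ay":0,"az":0,"dx":0,"dy":0,"dz":2,"gripper":40},{"ax":0,"ay":0,"az":0,"dx":0,"dy":0,"dz":2,"gripper":40},{"ax":0,"ay":0,"az":0,"dx":0,"dy":0,"dz":0.5,"gripper":40},{"ax":0,"ay":0,"az":0,"dx":0,"dy":0,"dz":0,"gripper":40}]';  python3 -c "
from h import *
to((.62,-.068,.030))
crop(cam('side'),'pics/s8.png',285,200,335,270,8)
"
```

```text
time: 9.1
position: [0.6209, -0.0684, 0.0309]
tool_rot: [0.122, 0.993, 0.0, -0.0]
ft_force: [0.8, -0.6, -1.4]
grip_width: 0.0506
pos [ 0.6209 -0.0684  0.0309] rotvec [ 0.     -0.0003  0.0002] t 9.1 w 0.0506 F [ 0.8 -0.6 -1.4]
(0.62, -0.068, 0.03) -> from prev, present axes: [1.  0.1 0.9]  goal axes: [1.  0.1 0.9]
```

View pics/s8.png

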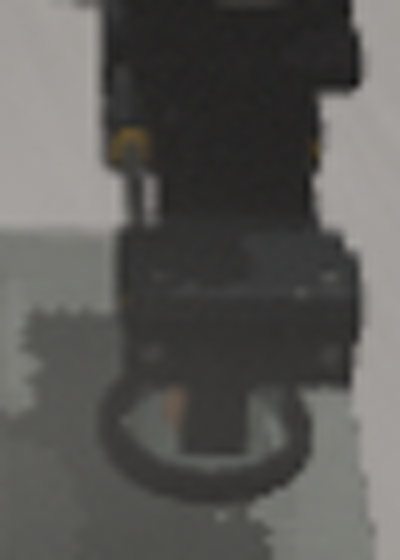

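```bash
python3 -m inch '[{"ax":0,"ay":0,"az":0,"dx":0,"dy":0,"dz":1,"gripper":40},{"ax":0,"ay":0,"az":0,"dx":0,"dy":0,"dz":0,"gripper":40},{"ax":0,"ay":0,"az":0,"dx":0,"dy":0,"dz":0,"gripper":40}]'; python3 -m inch '[{"ax":0,"ay":0,"az":0,"dx":0,"dy":0,"dz":0.7,"gripper":40},{"ax":0,"ay":0,"az":0,"dx":0,"dy":0,"dz":0,"gripper":40},{"ax":0,"ay":0,"az":0,"dx":0,"dy":0,"dz":0,"gripper":40}]'
```

```text
time: 9.45
position: [0.621, -0.0684, 0.0301]
tool_rot: [0.122, 0.993, -0.0, -0.0]
ft_force: [0.2, 0.1, -1.1]
grip_width: 0.051
time: 9.75
position: [0.6211, -0.0684, 0.0299]
tool_rot: [0.122, 0.993, -0.0, 0.0]
ft_force: [-1.0, 0.1, 3.0]
grip_width: 0.0512
```

```bash
python3 -m inch '[{"ax":0,"ay":0,"az":0,"dx":0,"dy":0,"dz":0,"gripper":62},{"ax":0,"ay":0,"az":0,"dx":0,"dy":0,"dz":0,"gripper":68},{"ax":0,"ay":0,"az":0,"dx":0,"dy":0,"dz":0,"gripper":80},{"ax":0,"ay":0,"az":0,"dx":0,"dy":0,"dz":0,"gripper":88},{"ax":0,"ay":0,"az":0,"dx":0,"dy":0,"dz":0,"gripper":88},{"ax":0,"ay":0,"az":0,"dx":0,"dy":0,"dz":0,"gripper":88}]'; python3 -m inch '[{"ax":0,"ay":0,"az":0,"dx":0,"dy":0,"dz":-5,"gripper":88},{"ax":0,"ay":0,"az":0,"dx":0,"dy":0,"dz":-15,"gripper":88},{"ax":0,"ay":0,"az":0,"dx":0,"dy":0,"dz":-25,"gripper":88},{"ax":0,"ay":0,"az":0,"dx":0,"dy":0,"dz":-30,"gripper":88},{"ax":0,"ay":0,"az":0,"dx":0,"dy":0,"dz":-30,"gripper":88},{"ax":0,"ay":0,"az":0,"dx":0,"dy":0,"dz":-30,"gripper":88},{"ax":0,"ay":0,"az":0,"dx":0,"dy":0,"dz":-30,"gripper":88},{"ax":0,"ay":0,"az":0,"dx":0,"dy":0,"dz":-25,"gripper":88}]';python3 -c "
from h import *
to((.557,.116,.22))
S=cam('side')
crop(S,'pics/s9.png',250,170,340,280,5)
"
```

```text
time: 10.35
position: [0.621, -0.0684, 0.0293]
tool_rot: [0.122, 0.993, 0.0, -0.0]
ft_force: [-0.2, -0.8, -0.2]
grip_width: 0.0753
time: 11.15
position: [0.6214, -0.0685, 0.2228]
tool_rot: [0.122, 0.993, -0.0, 0.002]
ft_force: [-0.7, 0.4, 0.5]
grip_width: 0.0764
pos [ 0.6214 -0.0685  0.2228] rotvec [-0.0002  0.0033  0.0003] t 11.15 w 0.0764 F [-0.7  0.4  0.5]
(0.557, 0.116, 0.22) -> from prev, present axes: [107.2 163.4   2.4]  goal axes: [107.2 163.3   2.8]
```

View pics/s9.png

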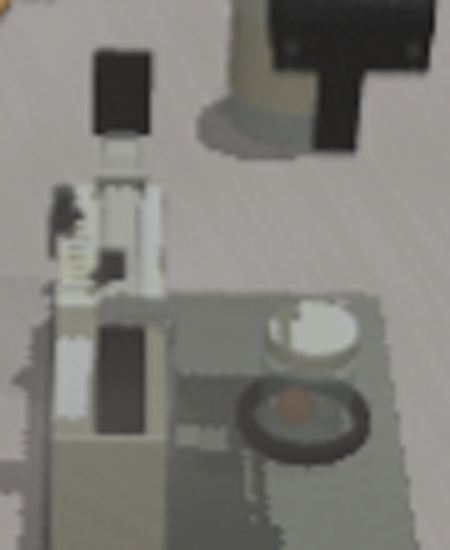

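Run:
```python
from h import *
T=cam("top");S=cam("side")
def pts(c,roi,lo,hi,dark=None):
    u0,v0,u1,v1=roi; P=np.array([dep(c,u,v) for v in range(v0,v1) for u in range(u0,u1) if c["depth"][v,u]>0 and (dark is None or c["img"][v,u].max()<dark)])
    return P[(P[:,2]>lo)&(P[:,2]<hi)]
y=np.array([.2425,.970]);x=np.array([.970,-.2425])
q=pts(T,(236,190,258,220),.147,.165); m=q.mean(0);print("tab top",len(q),m,np.ptp(q[:,:2]@x),np.ptp(q[:,:2]@y),((q[:,:2]@x).max()+(q[:,:2]@x).min())/2,((q[:,:2]@y).max()+(q[:,:2]@y).min())/2,(m[:2]@x,m[:2]@y))
q=pts(S,(264,175,286,202),.105,.165,60); m=q.mean(0); print("tab side face",len(q),m,m[:2]@x,m[:2]@y,q[:,2].min(),q[:,2].max())
n=np.array([.6205,-.0684]); print("nest",n@x,n@y)
q=pts(T,(295,165,345,215),.07,.09); print("lid top",len(q),q.mean(0) if len(q) else "")
q=pts(S,(298,225,330,255),.074,.09); print("lid side",len(q),q.mean(0))
crop(T,'pics/t9.png',236,180,356,260,6)
```

```text
tab top 71 [0.56164269 0.12116301 0.15362609] 0.035463210718887306 0.01236434654447141 0.5156536647766906 0.25425468597013823 (np.float64(0.5154113743756293), np.float64(0.2537264745629113))
tab side face 164 [0.55975669 0.11917073 0.13103203] 0.5140650851921774 0.2513366086359775 0.10534394151548943 0.15772431568578593
nest 0.618472 0.08412325
lid top 0 
lid side 182 [ 0.61898762 -0.06986363  0.07998642]
```

View pics/t9.png

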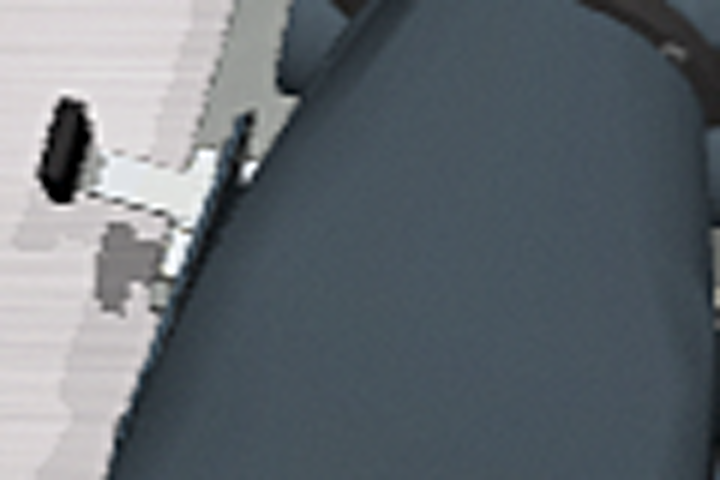

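Run:
```python
from h import *
T=cam("top");S=cam("side")
y=np.array([.2425,.970]);x=np.array([.970,-.2425])
for c,f,roi in((T,"top0",(272,215,315,240)),(S,"side0",(258,200,280,240))):
    im=cv2.imread(f"pics/{f}.png"); u0,v0,u1,v1=roi
    m=np.zeros(im.shape[:2],np.uint8); m[v0:v1,u0:u1]=im.max(2)[v0:v1,u0:u1]<95
    n,l,st,ce=cv2.connectedComponentsWithStats(m)
    for i in range(1,n):
        if st[i,4]>4:
            for z in(.113,.121): P=onz(c,*ce[i],z)[:2]; print(f,st[i],ce[i].round(1),z,"viewer x,y mm",((P@x-.6185+.06)*1000).round(1),((P@y-.0841)*1000).round(1))
im=cv2.imread("pics/top0.png"); cv2.imwrite("pics/t10.png",cv2.resize(im[212:242,268:318],None,fx=15,fy=15,interpolation=cv2.INTER_NEAREST))
im=cv2.imread("pics/side0.png"); cv2.imwrite("pics/s10.png",cv2.resize(im[200:240,252:285],None,fx=15,fy=15,interpolation=cv2.INTER_NEAREST))
```

```text
top0 [303 222   5   8  19] [305.3 226.1] 0.113 viewer x,y mm -54.0 11.4
top0 [303 222   5   8  19] [305.3 226.1] 0.121 viewer x,y mm -55.3 11.5
top0 [272 225  41  15 238] [286.7 234.3] 0.113 viewer x,y mm -87.1 51.9
top0 [272 225  41  15 238] [286.7 234.3] 0.121 viewer x,y mm -88.1 51.7
top0 [272 237   6   3  12] [274.3 237.9] 0.113 viewer x,y mm -104.3 80.0
top0 [272 237   6   3  12] [274.3 237.9] 0.121 viewer x,y mm -105.2 79.6
side0 [260 208   6  13  45] [262.  212.8] 0.113 viewer x,y mm -78.5 59.2
side0 [260 208   6  13  45] [262.  212.8] 0.121 viewer x,y mm -78.4 47.1
side0 [268 220   7   7  35] [271.5 223.1] 0.113 viewer x,y mm -52.1 9.1
side0 [268 220   7   7  35] [271.5 223.1] 0.121 viewer x,y mm -52.2 -2.5
side0 [259 233   2   7  11] [259.6 236.5] 0.113 viewer x,y mm -83.1 -53.3
side0 [259 233   2   7  11] [259.6 236.5] 0.121 viewer x,y mm -83.0 -64.3
side0 [270 235   9   5  42] [273.9 237.1] 0.113 viewer x,y mm -45.8 -55.6
side0 [270 235   9   5  42] [273.9 237.1] 0.121 viewer x,y mm -46.0 -66.5
```

View pics/t10.png

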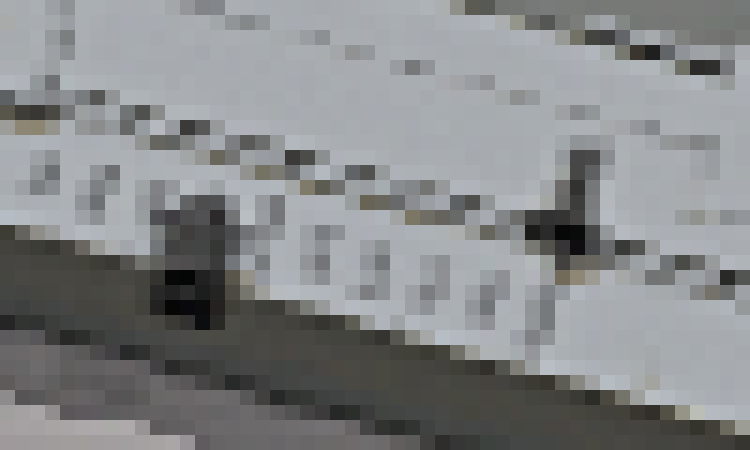

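View pics/s10.png

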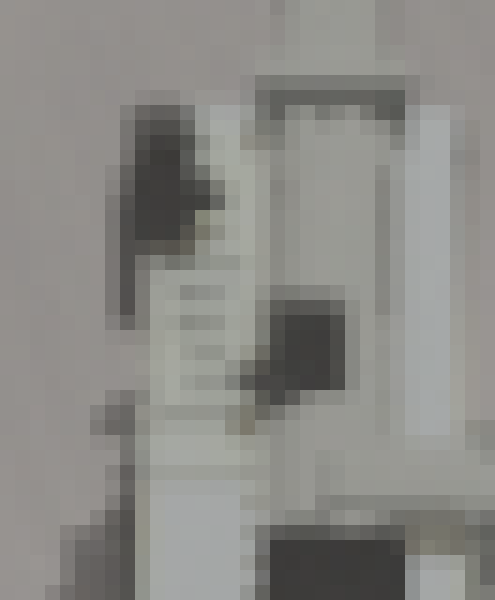

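```bash
python3 -m inch '[{"ax":0,"ay":0,"az":0,"dx":10,"dy":15,"dz":0,"gripper":60},{"ax":0,"ay":0,"az":0,"dx":20,"dy":30,"dz":0,"gripper":60},{"ax":0,"ay":0,"az":0,"dx":20,"dy":35,"dz":0,"gripper":60},{"ax":0,"ay":0,"az":0,"dx":20,"dy":35,"dz":0,"gripper":60},{"ax":0,"ay":0,"az":0,"dx":20,"dy":30,"dz":0,"gripper":60},{"ax":0,"ay":0,"az":0,"dx":10,"dy":15,"dz":0,"gripper":60},{"ax":0,"ay":0,"az":0,"dx":0,"dy":0,"dz":0,"gripper":60},{"ax":0,"ay":0,"az":0,"dx":0,"dy":0,"dz":0,"gripper":60}]';python3 -c "
from h import *
to((.5617,.1212,.17),(.5617,.1212,.119))"
```

```text
time: 12.2
position: [0.5628, 0.1109, 0.2189]
tool_rot: [0.122, 0.993, -0.0, -0.0]
ft_force: [0.4, -0.9, 0.6]
grip_width: 0.0523
pos [0.5628 0.1109 0.2189] rotvec [-0.0009 -0.0001  0.0012] t 12.2 w 0.0523 F [ 0.4 -0.9  0.6]
(0.5617, 0.1212, 0.17) -> from prev, present axes: [ 3.6  9.8 48.9]  goal axes: [ 3.6  9.7 48.9]
(0.5617, 0.1212, 0.119) -> from prev, present axes: [-0.  0. 51.]  goal axes: [ 0.  0. 51.]
```

Run:
```python
from h import *
T=cam("top");S=cam("side")
y=np.array([.2425,.970]);x=np.array([.970,-.2425])
def V(c,u,v,z): P=onz(c,u,v,z)[:2]; return ((P@x-.6185+.06)*1000).round(1),((P@y-.0841)*1000).round(1)
print("side marker tip",V(S,265.8,212.9,.105),"pointer tip",V(S,267.3,224.9,.105))
# top: block top face rows 225-229 cols 279-282 ; z .122 ; fin cols 305-307 rows 222-228 z .121
print("top clip",V(T,280.9,227.5,.122),V(T,280.7,225.3,.110),"fin",V(T,306.3,223,.121),V(T,305.6,225.5,.121),"pointer tip",V(T,303,227,.105))
```

```text
side marker tip (np.float64(-68.0), np.float64(71.3)) pointer tip (np.float64(-63.4), np.float64(11.6))
top clip (np.float64(-75.2), np.float64(70.5)) (np.float64(-68.1), np.float64(73.1)) fin (np.float64(-46.9), np.float64(11.1)) (np.float64(-53.6), np.float64(11.2)) pointer tip (np.float64(-56.5), np.float64(16.5))
```

```bash
python3 -m inch '[{"ax":0,"ay":0,"az":0,"dx":4,"dy":10,"dz":0,"gripper":60},{"ax":0,"ay":0,"az":0,"dx":0,"dy":0,"dz":15,"gripper":60},{"ax":0,"ay":0,"az":0,"dx":0,"dy":0,"dz":15,"gripper":60},{"ax":0,"ay":0,"az":0,"dx":0,"dy":0,"dz":10,"gripper":60},{"ax":0,"ay":0,"az":0,"dx":0,"dy":0,"dz":0,"gripper":60},{"ax":0,"ay":0,"az":0,"dx":0,"dy":0,"dz":0,"gripper":60}]';python3 -c "
from h import *
to((.5617,.1212,.119))
crop(cam('side'),'pics/s11.png',230,130,330,230,6)"
```

```text
time: 12.9
position: [0.5616, 0.1215, 0.1794]
tool_rot: [0.122, 0.992, 0.0, -0.0]
ft_force: [0.7, -0.8, -0.5]
grip_width: 0.0522
pos [0.5616 0.1215 0.1794] rotvec [ 0.     -0.     -0.0004] t 12.9 w 0.0522 F [ 0.7 -0.8 -0.5]
(0.5617, 0.1212, 0.119) -> from prev, present axes: [-0.2 -0.3 60.4]  goal axes: [-0.2 -0.3 60.4]
```

View pics/s11.png

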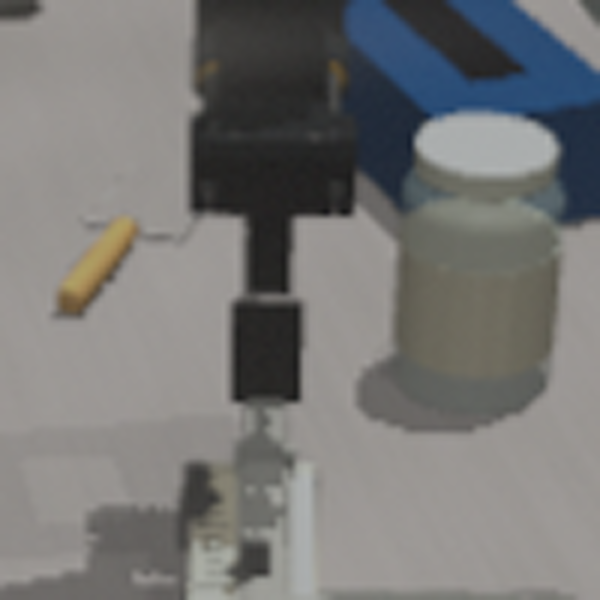

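```bash
python3 -m inch '[{"ax":0,"ay":0,"az":0,"dx":0,"dy":0,"dz":15,"gripper":60},{"ax":0,"ay":0,"az":0,"dx":0,"dy":0,"dz":15,"gripper":60},{"ax":0,"ay":0,"az":0,"dx":0,"dy":0,"dz":15,"gripper":60},{"ax":0,"ay":0,"az":0,"dx":0,"dy":0,"dz":10,"gripper":60},{"ax":0,"ay":0,"az":0,"dx":0,"dy":0,"dz":5,"gripper":60},{"ax":0,"ay":0,"az":0,"dx":0,"dy":0,"dz":0,"gripper":60}]' 45; python3 -m inch '[{"ax":0,"ay":0,"az":0,"dx":0,"dy":0,"dz":0,"gripper":35},{"ax":0,"ay":0,"az":0,"dx":0,"dy":0,"dz":0,"gripper":22},{"ax":0,"ay":0,"az":0,"dx":0,"dy":0,"dz":0,"gripper":15},{"ax":0,"ay":0,"az":0,"dx":0,"dy":0,"dz":0,"gripper":0},{"ax":0,"ay":0,"az":0,"dx":0,"dy":0,"dz":0,"gripper":0},{"ax":0,"ay":0,"az":0,"dx":0,"dy":0,"dz":0,"gripper":0},{"ax":0,"ay":0,"az":0,"dx":0,"dy":0,"dz":0,"gripper":0}]' 45
```

```text
time: 13.55
position: [0.5613, 0.1217, 0.1191]
tool_rot: [0.122, 0.993, -0.0, -0.0]
ft_force: [0.2, -0.6, 0.4]
grip_width: 0.0522
time: 14.25
position: [0.5616, 0.1225, 0.1195]
tool_rot: [0.123, 0.992, 0.001, 0.0]
ft_force: [0.4, 4.0, 0.5]
grip_width: 0.0118
```

```bash
python3 -m inch '[{"ax":0,"ay":0,"az":0,"dx":0,"dy":3,"dz":0,"gripper":0},{"ax":0,"ay":0,"az":0,"dx":0,"dy":6,"dz":0,"gripper":0},{"ax":0,"ay":0,"az":0,"dx":0,"dy":8,"dz":0,"gripper":0},{"ax":0,"ay":0,"az":0,"dx":0,"dy":8,"dz":0,"gripper":0},{"ax":0,"ay":0,"az":0,"dx":0,"dy":8,"dz":0,"gripper":0},{"ax":0,"ay":0,"az":0,"dx":0,"dy":8,"dz":0,"gripper":0},{"ax":0,"ay":0,"az":0,"dx":0,"dy":5,"dz":0,"gripper":0},{"ax":0,"ay":0,"az":0,"dx":0,"dy":0,"dz":0,"gripper":0}]'
python3 - <<'E'
from h import *
to()
S=cam("side");T=cam("top")
for c,n,a in((S,"s12",(252,195,292,245)),(T,"t12",(240,190,330,250))):
    u0,v0,u1,v1=a; k=12 if n=="s12" else 8
    cv2.imwrite(f"pics/{n}.png",cv2.resize(c["img"][v0:v1,u0:u1,::-1],None,fx=k,fy=k,interpolation=cv2.INTER_NEAREST))
E
```

```text
time: 15.05
position: [0.5726, 0.1654, 0.1194]
tool_rot: [0.122, 0.993, -0.001, -0.0]
ft_force: [-0.4, -7.2, 2.4]
grip_width: 0.0118
pos [0.5726 0.1654 0.1194] rotvec [-0.003   0.0003  0.0013] t 15.05 w 0.0118 F [-0.4 -7.2  2.4]
```

View pics/s12.png

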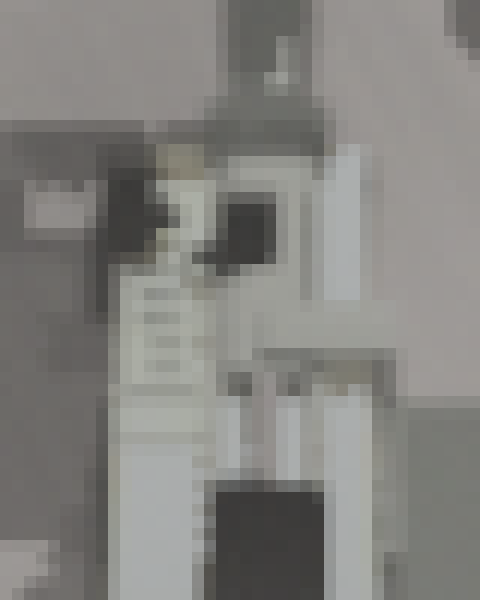

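View pics/t12.png

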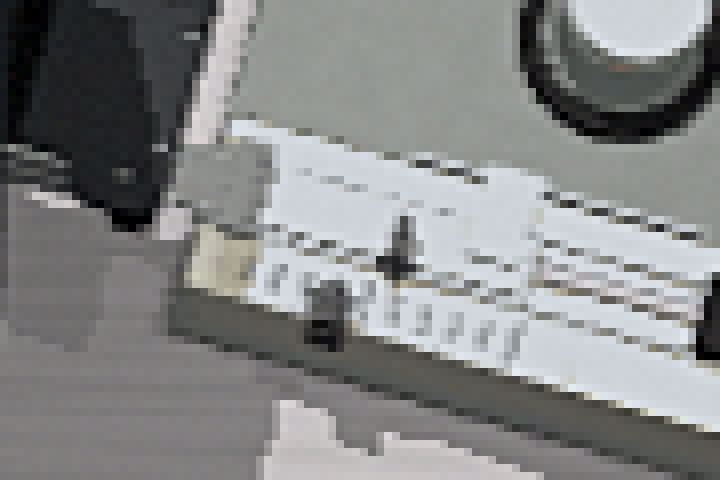

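Run:
```python
from h import *
T=cam("top");S=cam("side")
y=np.array([.2425,.970]);x=np.array([.970,-.2425])
def V(c,u,v,z): P=onz(c,u,v,z)[:2]; return ((P@x-.6185+.06)*1000).round(1),((P@y-.0841)*1000).round(1)
a=V(S,266.0,212.7,.105);b=V(S,268,216,.105);print("side",a,b,a[1]-b[1])
im=T["img"].max(2)
def cen(u0,v0,u1,v1,th):
    m=im[v0:v1,u0:u1]<th; vv,uu=np.nonzero(m); return uu.mean()+u0,vv.mean()+v0,m.sum()
f=cen(288,216,294,223,120); c=cen(278,225,285,234,110); print(f,c,V(T,f[0],f[1],.121),V(T,c[0],c[1],.122))
for v in range(214,236): print(v,im[v,275:300])
```

```text
side (np.float64(-67.4), np.float64(72.3)) (np.float64(-61.6), np.float64(55.6)) 16.699999999999996
(np.float64(289.5833333333333), np.float64(220.16666666666666), np.int64(12)) (np.float64(280.69565217391306), np.float64(229.6086956521739), np.int64(46)) (np.float64(-51.0), np.float64(54.2)) (np.float64(-80.6), np.float64(69.6))
214 [219 216 216 217 217 217 218 218 219 216 219 213 207 200 183 219 220 218
 218 217 218 217 217 220 219]
215 [219 216 217 215 216 215 214 215 217 217 216 216 217 218 220 211 184 191
 218 219 218 219 217 217 218]
216 [217 217 215 216 216 215 217 215 216 215 215 217 216 222 211 201 227 222
 219 196 152 188 217 216 214]
217 [221 219 218 216 216 216 217 215 216 216 216 217 217 224 191  75 156 226
 218 218 219 219 212 204 214]
218 [184 228 226 221 220 220 218 215 217 216 215 216 220 215 164  55 135 229
 217 217 217 216 212 206 217]
219 [214 144 100 175 224 229 226 221 218 217 218 217 221 199  96  69 146 235
 221 217 216 217 212 207 217]
220 [192 127 196 234 195  77 109 189 227 227 224 225 231 208 101  98 132 170
 223 218 215 218 217 217 221]
221 [223 218 183 12
[... 885 characters left out ...]
 227 222 187 150 223 221 188
 147 222 220 200 181 219 219]
230 [ 88  89  90  67   8  14  42  56 111 185 195 229 222 204 182 222 221 205
 185 222 222 204 184 220 221]
231 [ 91  94  87  54  45  53  40  47  94 153 192 231 237 232 228 225 205 162
 181 222 201 159 182 222 201]
232 [ 90  93  82  40  10  16  16  45  79  87  79  77 110 153 189 223 235 231
 227 225 202 183 222 222 186]
233 [ 88  89  91  90  76  68  24  51  95  90  90  85  87  79  67  79 118 193
 226 204 234 228 224 222 203]
234 [ 83  86  88  91  93  94  94  97  93  90  90  91  91  89  89  88  80  78
  69 107 171 208 237 234 229]
235 [ 82  55  63  83  87  87  86  86  88  90  91  90  92  92  90  90  91  88
  86  84  81  74  87 140 192]
```

```bash
python3 -m inch '[{"ax":0,"ay":0,"az":0,"dx":0,"dy":3,"dz":0,"gripper":0},{"ax":0,"ay":0,"az":0,"dx":0,"dy":4,"dz":0,"gripper":0},{"ax":0,"ay":0,"az":0,"dx":0,"dy":4,"dz":0,"gripper":0},{"ax":0,"ay":0,"az":0,"dx":0,"dy":3,"dz":0,"gripper":0},{"ax":0,"ay":0,"az":0,"dx":0,"dy":2,"dz":0,"gripper":0},{"ax":0,"ay":0,"az":0,"dx":0,"dy":0,"dz":0,"gripper":0},{"ax":0,"ay":0,"az":0,"dx":0,"dy":0,"dz":0,"gripper":0}]'
python3 - <<'E'
from h import *
to()
S=cam("side");T=cam("top")
for c,n,a in((S,"s13",(252,195,292,245)),(T,"t13",(260,205,310,240))):
    u0,v0,u1,v1=a; k=12 if n=="s13" else 14
    cv2.imwrite(f"pics/{n}.png",cv2.resize(c["img"][v0:v1,u0:u1,::-1],None,fx=k,fy=k,interpolation=cv2.INTER_NEAREST))
E
```

```text
time: 15.95
position: [0.5763, 0.1799, 0.1194]
tool_rot: [0.122, 0.993, -0.002, -0.0]
ft_force: [-1.2, -9.3, 2.7]
grip_width: 0.0118
pos [0.5763 0.1799 0.1194] rotvec [-0.0041  0.0001  0.0009] t 15.95 w 0.0118 F [-1.2 -9.3  2.7]
```

View pics/s13.png

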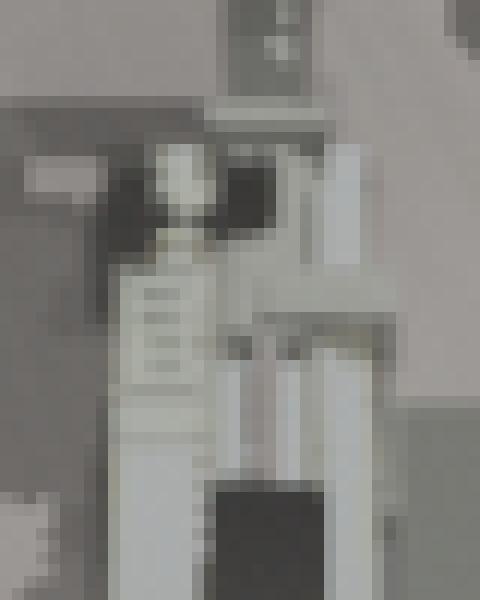

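View pics/t13.png

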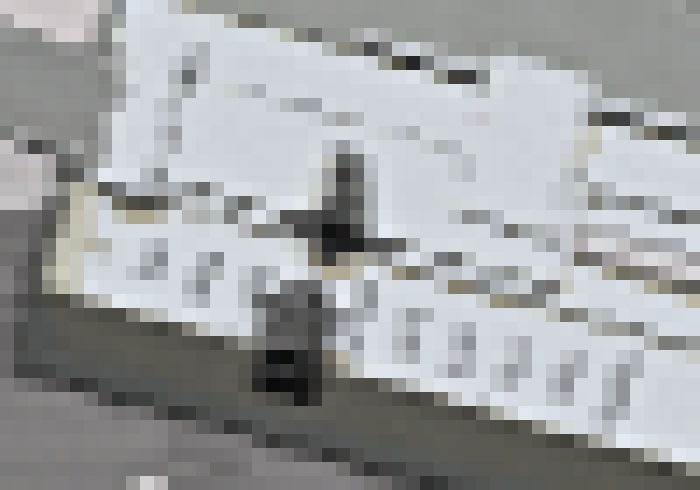

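```bash
cat > lev.py <<'E'
from h import *
T=cam("top")
y=np.array([.2425,.970]);x=np.array([.970,-.2425])
def prof(x0,x1,y0,y1,z,bg,lo=0):
    A=[]
    for v in range(205,240):
        for u in range(262,312):
            P=onz(T,u,v,z)[:2]; X=(P@x-.5585)*1000;Y=(P@y-.0841)*1000
            if x0<X<x1 and y0<Y<y1: A.append((X,Y,max(0,bg-float(T["img"][v,u].max()))))
    A=np.array(A); w=A[:,2]*(A[:,2]>lo); return (A[:,0]@w/w.sum()).round(1),(A[:,1]@w/w.sum()).round(2),int((w>0).sum())
import sys
fy=float(sys.argv[1])
print("fin",prof(-56,-40,fy-9,fy+9,.121,200,60),prof(-53,-43,fy-8,fy+8,.121,200,60))
for a in((-78,-66),(-76,-68),(-80,-68)): print("clip",a,prof(*a,60,82,.122,200,85))
E
python3 lev.py 70
```

```text
fin (np.float64(-50.5), np.float64(69.09), 13) (np.float64(-48.4), np.float64(68.87), 9)
clip (-78, -66) (np.float64(-73.6), np.float64(71.3), 17)
clip (-76, -68) (np.float64(-72.8), np.float64(71.04), 14)
clip (-80, -68) (np.float64(-74.4), np.float64(70.97), 20)
```

```bash
python3 -m inch '[{"ax":0,"ay":0,"az":0,"dx":0,"dy":1.8,"dz":0,"gripper":0},{"ax":0,"ay":0,"az":0,"dx":0,"dy":0,"dz":0,"gripper":0},{"ax":0,"ay":0,"az":0,"dx":0,"dy":0,"dz":0,"gripper":0},{"ax":0,"ay":0,"az":0,"dx":0,"dy":0,"dz":0,"gripper":0},{"ax":0,"ay":0,"az":0,"dx":0,"dy":0,"dz":0,"gripper":0},{"ax":0,"ay":0,"az":0,"dx":0,"dy":0,"dz":0,"gripper":0},{"ax":0,"ay":0,"az":0,"dx":0,"dy":0,"dz":0,"gripper":0},{"ax":0,"ay":0,"az":0,"dx":0,"dy":0,"dz":0,"gripper":0}]'; python3 lev.py 71
python3 - <<'E'
from h import *
to()
S=cam("side");T=cam("top")
crop(S,"pics/s14.png",250,190,340,280,6)
crop(T,"pics/t14.png",225,160,355,250,6)
E
```

```text
time: 16.9
position: [0.5767, 0.1814, 0.1194]
tool_rot: [0.122, 0.993, -0.002, -0.0]
ft_force: [-1.1, -7.4, 2.7]
grip_width: 0.0117
fin (np.float64(-49.9), np.float64(70.66), 15) (np.float64(-48.1), np.float64(70.48), 10)
clip (-78, -66) (np.float64(-73.6), np.float64(71.31), 17)
clip (-76, -68) (np.float64(-72.8), np.float64(71.06), 14)
clip (-80, -68) (np.float64(-74.3), np.float64(70.97), 20)
pos [0.5767 0.1815 0.1194] rotvec [-0.0041  0.0001  0.0008] t 16.95 w 0.0114 F [-1.1 -8.3  2.1]
```

View pics/s14.png

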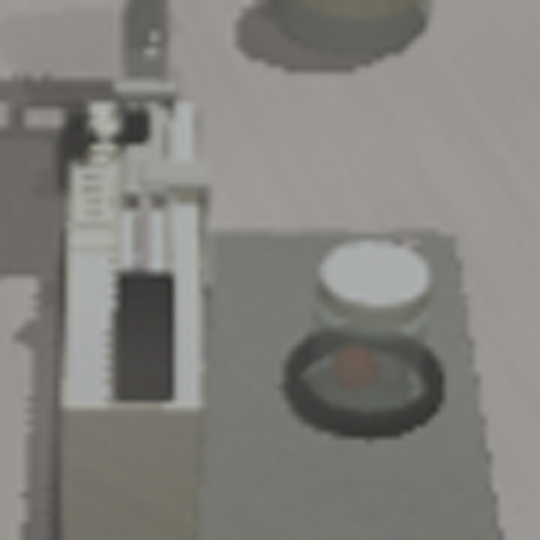

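View pics/t14.png

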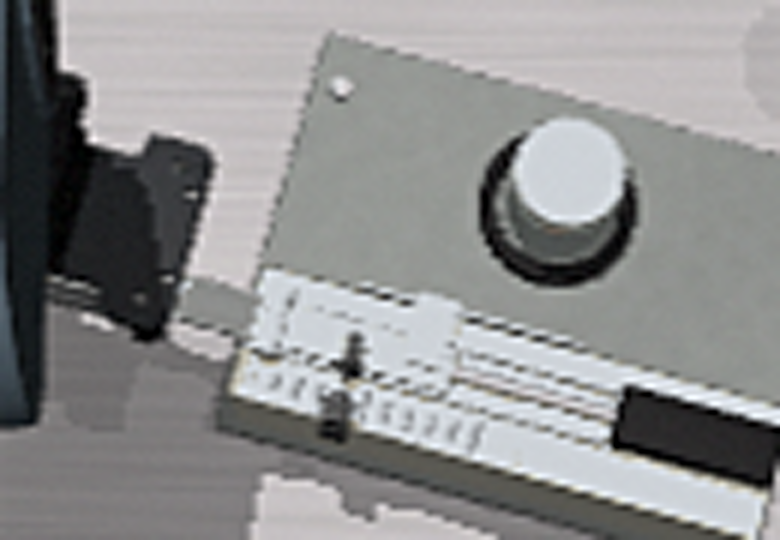

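```bash
python3 -m inch '[{"ax":0,"ay":0,"az":0,"dx":0,"dy":0.3,"dz":0,"gripper":0},{"ax":0,"ay":0,"az":0,"dx":0,"dy":0,"dz":0,"gripper":0},{"ax":0,"ay":0,"az":0,"dx":0,"dy":0,"dz":0,"gripper":0},{"ax":0,"ay":0,"az":0,"dx":0,"dy":0,"dz":0,"gripper":0},{"ax":0,"ay":0,"az":0,"dx":0,"dy":0,"dz":0,"gripper":0},{"ax":0,"ay":0,"az":0,"dx":0,"dy":0,"dz":0,"gripper":0},{"ax":0,"ay":0,"az":0,"dx":0,"dy":0,"dz":0,"gripper":0},{"ax":0,"ay":0,"az":0,"dx":0,"dy":0,"dz":0,"gripper":0}]'; python3 lev.py 71 && python3 -c "
from rig import robot
print(robot.hand_in())"
```

```text
time: 17.85
position: [0.5768, 0.1816, 0.1194]
tool_rot: [0.122, 0.993, -0.002, -0.0]
ft_force: [-0.9, -9.0, 2.4]
grip_width: 0.0114
fin (np.float64(-49.9), np.float64(70.78), 15) (np.float64(-48.0), np.float64(70.57), 10)
clip (-78, -66) (np.float64(-73.6), np.float64(71.3), 17)
clip (-76, -68) (np.float64(-72.8), np.float64(71.05), 14)
clip (-80, -68) (np.float64(-74.4), np.float64(70.96), 20)
the job is handed in; nothing more can be done
None
```

I stood the white-lidded jar upright in the nest and let go. I then pulled the shutter out about 61 mm by its tab and handed the job in at about 18 s, still gripping it. `hand_in()` reported no verdict.

**Last checks:**
- **Jar:** just after release, the side camera put the lid top at 80 mm. That is 68 mm plus the 12 mm floor, so the jar is seated, and it looked upright in both final pictures. The lid centre was within about 2 mm of the nest centre.
- **Pointer and marker:** the last top-camera reading put the pointer's fin about 0.5 mm short of the marker clip's centre (70.6–70.8 mm against 71.0–71.3 mm). The fingers held about 9 N against the spring, and the reading was steady over the last second.
- **Marker clip:** its position did not change between the pictures before and after the final pull.
- **Other items:** none was touched, as far as the pictures show. I did not re-measure each one at the end.

**Disagreements:**
- The side camera placed the nest a few mm further in +y than the top camera. It was off by the same amount on the held jar, so I used the top camera's value, and the jar went in without touching the ring.
- The side camera is coarse near the pointer (about 5 mm per pixel), so the final level rests mainly on the top view.
- Where the viewer's origin sits on its base plate did not match the text when I worked it from the plate's corners. I took positions from the ring, housing and tab instead.

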